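# Pack the bud vases and bar them into the bay

### The arm

A 6-joint arm with a two-finger parallel gripper is mounted at the origin on the work surface. World frame = base frame: x ahead of the robot, y to its left, z up, the work surface at z = 0. Lengths are in mm, angles in rad, forces in N, time in s.
With the tool pointing down it reaches from about 300 to 775 mm from the base axis. Payload 14.6 kg.
Tool frame: the origin (TCP) lies on the centre line of the jaws, within the pads' length; the fingertips stand 19 mm ahead of it and the grasp point (between the pads) is the TCP (bot.tip_reach is the distance from the TCP to the fingertips, in mm); z points along the fingers, y is the line along which they close (so a half turn about z gives the same grasp; the last joint's range is limited). The gripper opens to 85 mm and grips with 20 to 120 N. Pads are 22 mm wide; open, the fingers measure 114 mm over their backs; the gripper's body (76 mm by 85 mm) begins 54 mm behind the grasp point. The pads swing forward as they close: fully open they stand 13 mm farther back than shut.
Start: joints at [-1.176, 0.3, 1.521, -0, 1.321, -0.067], TCP at [245.05, -492.382, 250.281] pointing down, gripper open.
Joint ranges: [-3.03, 3.03], [-0.79, 2.21], [0.23, 2.52], [-1.04, 4.18], [0, 3.07], [-2.55, 2.55]. Speed limits (rad/s): [2.22, 2.22, 2.57, 3.14, 3.14, 3.14].

### API

Orientations are given as a unit quaternion [w, x, y, z].
In Python, from rig import bot gives the robot as it stands. Calls block until the motion is done:
- bot.move_to(position, orientation): joint-space move of the TCP to a pose.
- bot.servo_line(position, attitude=None, speed=150, until_force=None): straight line of the TCP; attitude=None keeps the orientation; speed is the mean speed in mm/s. With until_force (N) it stops when the force on the tool has changed by that much, and returns True; else False.
- bot.move_joints(angles): joint-space move.
- bot.move_gripper(opening, grip_force=None): finger opening in mm; grip_force is the grip in N (None keeps the last); returns when the fingers have stopped.
- bot.dwell(seconds).
- bot.ik(position, orientation): joint angles nearest the present ones, or None.
- bot.read_state(): the state.
- bot.read_camera(name): name is "scene" or "top"; returns a dict with "image" (400x640x3 uint8, blue, green, red), "depth" (400x640 float32, mm along the optical axis (not along the pixel's ray), 0 where there is no reading), "fovy" (degrees; the focal length in pixels is half the picture's height over the tangent of half this angle, whatever the lens; pixels are square), "cx", "cy" (the principal point, pixels), "k1" (the pictures are not rectified: a ray, as slopes to the right and down, at radius r is drawn at 1 + k1 r^2 times it, then the intrinsics apply), "eye" and "attitude" of the camera in the world. Camera axes: x right, y down, z forward; pixel columns grow to the right and rows downward; lengths in mm; the calibration is good to about 2 mm. A picture is of the moment at which its call begins.
A pose or a line that the arm cannot do raises bot.MotionError and nothing moves.
- bot.finish_job(): hands the job in; it is judged then, once.
The state is a dict: "clock": time; "joint_positions": joint angles; "qvel": joint speeds; "effort": joint torques, N m; "ee_pos": TCP position; "tool_rot": TCP orientation; "ft_force": force on the tool from outside, world axes, zero at the start; "moment": the same for the moment, N m; "grip_width": finger opening in mm; "grip_force": force on a finger pad.
Only numpy, scipy, OpenCV 4.12 (cv2) and the standard library are available. Lean on these libraries where they do the work, as an engineer would, in place of code of your own. Each camera call takes 0.05 s, during which the arm holds its last target. There are 200 camera calls.

### The job

First stand every bud vase on the table upright in a cell of its own in the plywood crate. Then push the crate along the rollers until it is fully home against the end stop of the bay, and only after that lay the two dark retaining bars flat across the bay, one in each pair of notches, each resting on both cheeks about equally. Leave the beaker, the glaze jar and the clay block where they are.

Things in the scene. Friction and masses are not known exactly. Their poses are not given: they have to be found in the camera images.
- track: fixed wooden roller track along its own y axis, 391 mm long (y -191 to +200 mm), origin on the table. 11 free rollers across it, 35 mm apart, tops 42 mm above the table. Side guides from the bay to the open +y end: inner faces 158 mm apart, outer 182 mm, 65 mm high. At the -y end (y -177 to -25 mm) the packing bay with an 85 mm high end stop (see point home)
- crate: open plywood crate on the rollers, 150 x 150 mm, 0.45 kg; origin at the centre of its underside, axes like the track's. Floor and walls 6 mm thick; side walls (+x, -x) 40 mm high, end boards (+y, -y) 55 mm high; a 40 mm high cross of dividers makes 2 x 2 cells 66 mm square, centres at x, y = +-36 mm. Rolls along the track at a newton or two when an end board is pushed
- home (a point): where the crate's origin is when the crate touches the end stop (inner face at track y = -177 mm) in the bay, 42 mm above the table; axes like the track's
- slot_far (a point): centre of a bar lying centred in the pair of notches nearer the end stop (track y = -136 mm), 155 mm above the table; axes like the track's, the bar lies along x. The bay's two cheeks, 24 mm thick, inner faces 158 mm apart, have notches in their tops 42 mm wide, 15 mm deep, open towards +x and -x: floors 145 mm, horns 160 mm above the table
- slot_near (a point): the same for the pair of notches nearer the track's open end (track y = -64 mm)
- vase0: terracotta bud vase, round, 90 mm high: belly at most 54 mm in diameter up to 40 mm height, then narrowing to a straight neck 26 to 28 mm in diameter from 54 mm height to the top; origin at the centre of its underside, z up; about 0.16 kg. None if absent in this run
- vase1: terracotta bud vase, round, 90 mm high: belly at most 54 mm in diameter up to 40 mm height, then narrowing to a straight neck 26 to 28 mm in diameter from 54 mm height to the top; origin at the centre of its underside, z up; about 0.16 kg. None if absent in this run
- vase2: terracotta bud vase, round, 90 mm high: belly at most 54 mm in diameter up to 40 mm height, then narrowing to a straight neck 26 to 28 mm in diameter from 54 mm height to the top; origin at the centre of its underside, z up; about 0.16 kg. None if absent in this run
- vase3: terracotta bud vase, round, 90 mm high: belly at most 54 mm in diameter up to 40 mm height, then narrowing to a straight neck 26 to 28 mm in diameter from 54 mm height to the top; origin at the centre of its underside, z up; about 0.16 kg. None if absent in this run
- bar0: dark wooden retaining bar, 220 x 32 x 20 mm (x, y, z), 0.11 kg; origin at its centre, x along its length, 20 mm thickness along z. At the start it lies flat on the table
- bar1: dark wooden retaining bar, 220 x 32 x 20 mm (x, y, z), 0.11 kg; origin at its centre, x along its length, 20 mm thickness along z. At the start it lies flat on the table
- beaker: clay beaker, 80 mm wide, 85 mm high, origin under its centre; a bystander, leave it alone
- glaze_jar: round glaze jar, 60 mm wide, 90 mm high, origin under its centre; a bystander, leave it alone
- clay_block: dark block of clay, 60 x 90 x 50 mm, origin under its centre; a bystander, leave it alone
Things that resemble listed ones, but are neither listed nor needed, are in the scene too. Leave any green look-alike of the bar0 alone.

How it is judged (in metres and radians):
On the way, in this order (a step that is already met when the one before it is completed fails the run):
1. every vase present stands upright in the crate (x of vase0 in the frame of crate between -0.05 and 0.05 m and y of vase0 in the frame of crate between -0.05 and 0.05 m and z of vase0 in the frame of crate between 0 and 0.012 m and angle between each of vase0, vase1, vase2, vase3's own z axis and vertical below 0.15 rad and x of vase1 in the frame of crate between -0.05 and 0.05 m and y of vase1 in the frame of crate between -0.05 and 0.05 m and z of vase1 in the frame of crate between 0 and 0.012 m and x of vase2 in the frame of crate between -0.05 and 0.05 m and y of vase2 in the frame of crate between -0.05 and 0.05 m and z of vase2 in the frame of crate between 0 and 0.012 m and x of vase3 in the frame of crate between -0.05 and 0.05 m and y of vase3 in the frame of crate between -0.05 and 0.05 m and z of vase3 in the frame of crate between 0 and 0.012 m), for 0.2 s.
2. the crate is fully home against the end stop, while neither bar has been laid yet (both still low, not lifted) (y of crate in the frame of home between -0.008 and 0.008 m and z of crate in the frame of home between -0.005 and 0.005 m and height (world z) of each of bar0, bar1 below 0.1 m), for 0.2 s.
3. both bars lie across the bay, one in each pair of notches ((((x of bar0 in the frame of slot_far between -0.025 and 0.025 m and y of bar0 in the frame of slot_far between -0.009 and 0.009 m and z of bar0 in the frame of slot_far between -0.005 and 0.005 m and angle between the x axis of bar0 and the x axis of track, either way round below 0.1 rad and angle between the z axis of bar0 and the z axis of track, either way round below 0.06 rad) and (x of bar1 in the frame of slot_near between -0.025 and 0.025 m and y of bar1 in the frame of slot_near between -0.009 and 0.009 m and z of bar1 in the frame of slot_near between -0.005 and 0.005 m and angle between the x axis of bar1 and the x axis of track, either way round below 0.1 rad and angle between the z axis of bar1 and the z axis of track, either way round below 0.06 rad)) or ((x of bar1 in the frame of slot_far between -0.025 and 0.025 m and y of bar1 in the frame of slot_far between -0.009 and 0.009 m and z of bar1 in the frame of slot_far between -0.005 and 0.005 m and angle between the x axis of bar1 and the x axis of track, either way round below 0.1 rad and angle between the z axis of bar1 and the z axis of track, either way round below 0.06 rad) and (x of bar0 in the frame of slot_near between -0.025 and 0.025 m and y of bar0 in the frame of slot_near between -0.009 and 0.009 m and z of bar0 in the frame of slot_near between -0.005 and 0.005 m and angle between the x axis of bar0 and the x axis of track, either way round below 0.1 rad and angle between the z axis of bar0 and the z axis of track, either way round below 0.06 rad)))), for 0.2 s.
At the end, for the whole second after the job is handed in: every vase present stands upright (within 0.15 rad) on the floor of a crate cell, the crate's end is within 8 mm of the end stop, one bar lies flat in each pair of notches on both cheeks (lengthwise within 25 mm of centred, height within 5 mm), and all are at rest (all of step 1 and y of crate in the frame of home between -0.008 and 0.008 m and z of crate in the frame of home between -0.005 and 0.005 m and (((x of bar0 in the frame of slot_far between -0.025 and 0.025 m and y of bar0 in the frame of slot_far between -0.009 and 0.009 m and z of bar0 in the frame of slot_far between -0.005 and 0.005 m and angle between the x axis of bar0 and the x axis of track, either way round below 0.1 rad and angle between the z axis of bar0 and the z axis of track, either way round below 0.06 rad) and (x of bar1 in the frame of slot_near between -0.025 and 0.025 m and y of bar1 in the frame of slot_near between -0.009 and 0.009 m and z of bar1 in the frame of slot_near between -0.005 and 0.005 m and angle between the x axis of bar1 and the x axis of track, either way round below 0.1 rad and angle between the z axis of bar1 and the z axis of track, either way round below 0.06 rad)) or ((x of bar1 in the frame of slot_far between -0.025 and 0.025 m and y of bar1 in the frame of slot_far between -0.009 and 0.009 m and z of bar1 in the frame of slot_far between -0.005 and 0.005 m and angle between the x axis of bar1 and the x axis of track, either way round below 0.1 rad and angle between the z axis of bar1 and the z axis of track, either way round below 0.06 rad) and (x of bar0 in the frame of slot_near between -0.025 and 0.025 m and y of bar0 in the frame of slot_near between -0.009 and 0.009 m and z of bar0 in the frame of slot_near between -0.005 and 0.005 m and angle between the x axis of bar0 and the x axis of track, either way round below 0.1 rad and angle between the z axis of bar0 and the z axis of track, either way round below 0.06 rad))) and linear speed of each of vase0, vase1, vase2, vase3, bar0, bar1, crate below 0.02 m/s); the robot touches nothing.
It fails at once if the beaker is shifted by more than 30 mm (distance of beaker from where it was at the start of the episode above 0.03 m).
It fails at once if the glaze jar is shifted by more than 30 mm (distance of glaze_jar from where it was at the start of the episode above 0.03 m).
It fails at once if the clay block is shifted by more than 30 mm (distance of clay_block from where it was at the start of the episode above 0.03 m).
Of vase0, vase1, vase2, vase3 only 2 to 4 are there at a start; the rules pass over those that are not, and their reading is None.
At some moment in a run one of vase0, vase1, vase2, vase3, bar0, bar1 may be knocked a few centimetres aside while the robot is not near it.
It also fails if it takes over 210 s, if anything falls off the work surface, if the arm or the gripper's body presses on something with over 40 N, if the wrist force passes 120 N, or if a joint passes its speed limit or range.

## Working session

There is one attempt and no reset: what is moved stays moved. The work goes in short steps, each a Python script; the robot and the scene stay as the last script left them, time stands still between calls to the robot, and variables do not carry over. Pictures are saved under pics/ and viewed, at most 14 in all, crops included, and the job is handed in when it is done.

```bash
ls; mkdir -p pics
cat > h.py <<'E'
import numpy as np, cv2
from rig import bot
from scipy.spatial.transform import Rotation as R
def cam(n):
    c=bot.read_camera(n); q=c["attitude"]; c["R"]=R.from_quat([q[1],q[2],q[3],q[0]]).as_matrix()
    c["f"]=200/np.tan(np.radians(c["fovy"])/2); return c
def cloud(c):
    f=c["f"]; K=np.array([[f,0,c["cx"]],[0,f,c["cy"]],[0,0,1]])
    v,u=np.mgrid[0:400,0:640]
    p=cv2.undistortPoints(np.stack([u,v],-1).reshape(-1,1,2).astype(float),K,np.array([c["k1"],0,0,0,0.]),).reshape(400,640,2)
    d=c["depth"][...,None]; P=np.concatenate([p*d,d],-1)@c["R"].T+np.array(c["eye"]); P[c["depth"]<=0]=np.nan
    return P
def save(c,name,box=None,s=1):
    im=c["image"]
    if box: im=im[box[1]:box[3],box[0]:box[2]]
    cv2.imwrite("pics/"+name,cv2.resize(im,None,fx=s,fy=s,interpolation=cv2.INTER_CUBIC))
def down(yaw): # tool z down, tool y axis at angle: tool x at yaw
    q=(R.from_euler('z',yaw)*R.from_euler('x',np.pi)).as_quat(); return [q[3],q[0],q[1],q[2]]
E
python3 - <<'E'
from h import *
import pickle
for n in("scene","top"):
    c=cam(n); save(c,n+"0.png"); P=cloud(c); pickle.dump((c,P),open(n+".pkl","wb"))
    print(n,c["eye"],c["R"].round(2).tolist(),c["fovy"],c["k1"],np.nanpercentile(P[...,2],[1,50,99]))
s=bot.read_state(); print(s["ee_pos"],s["tool_rot"])
E
```

```text
pics
scene [1445.33418184  -20.65127185  719.95983278] [[0.05, 0.54, -0.84], [1.0, -0.04, 0.03], [-0.02, -0.84, -0.55]] 52.287166729014935 -0.0389776794444112 [-7.53369791e+02  3.23294564e-01  5.36403845e+02]
top [ 415.04725968   21.58943868 1488.23568497] [[0.02, -1.0, 0.09], [-1.0, -0.02, -0.01], [0.01, -0.09, -1.0]] 47.080537602840266 -0.06948281755571237 [-761.98472997   -1.2654166   687.02856034]
[ 244.9674668  -492.21985186  249.76885423] [-5.08009649e-04  9.73462930e-01  2.28844174e-01 -1.02266930e-04]
```

View pics/scene0.png

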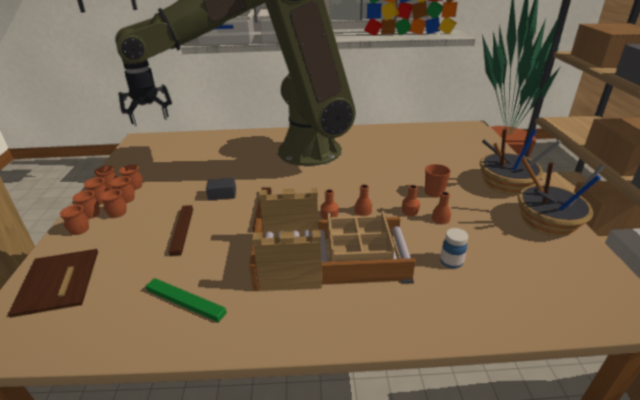

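View pics/top0.png

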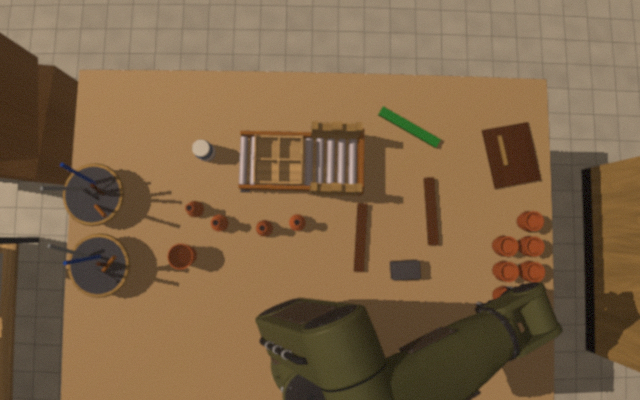

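Top picture: four vases at (195,209), (220,224), (264,228) and (297,222), with dark bars at (361,237) and (431,211). Not to take: the green look-alike (410,127), dark board (511,155), clay block (405,270), beaker (181,257), jar (203,150) and the pots around (520,250). The crate is at (281,160), and the bay at (337,158) is on the right (world -y).

Run:
```python
from h import *
import pickle
D={n:pickle.load(open(n+".pkl","rb")) for n in("scene","top")}
c,P=D["top"]; save(c,"crop_top.png",(170,110,450,290),2.8)
c2,P2=D["scene"]; save(c2,"crop_sc.png",(160,160,480,300),2.4)
# vases: points with z>25 near pixel
def at(uv): return P[uv[1],uv[0]]
V=[(195,209),(220,224),(264,228),(297,222)]
allp={"top":P.reshape(-1,3),"scene":P2.reshape(-1,3)}
for uv in V:
    a=at(uv).copy(); print("vase",uv,a.round(0))
    for n,Q in allp.items():
        m=(np.hypot(Q[:,0]-a[0],Q[:,1]-a[1])<38)&(Q[:,2]>6)&(Q[:,2]<120)
        q=Q[m]; nk=q[q[:,2]>62]; be=q[q[:,2]<45]
        (cx,cy),r=cv2.minEnclosingCircle(nk[:,:2].astype(np.float32))
        print("  ",n,len(q),"ztop",np.percentile(q[:,2],97).round(1),"neck mean",nk[:,:2].mean(0).round(1),"circ",round(cx,1),round(cy,1),round(r,1),"y range belly",np.percentile(be[:,1],[1,99]).round(1), "x",np.percentile(be[:,0],[1,99]).round(1))
for uv in [(361,237),(431,211)]:
    a=at(uv)
    for n,Q in allp.items():
        m=(np.abs(Q[:,0]-a[0])<130)&(np.abs(Q[:,1]-a[1])<35)&(Q[:,2]>12)&(Q[:,2]<26)
        r=cv2.minAreaRect(Q[m][:,:2].astype(np.float32)); print("bar",uv,n,m.sum(),np.array(r[0]).round(1),np.array(r[1]).round(1),round(r[2],2),"z",np.median(Q[m][:,2]).round(1))
# track: horns/cheek tops
for n,Q in allp.items():
    m=(Q[:,2]>138)&(Q[:,2]<170)&(Q[:,0]>380)&(Q[:,0]<720)&(np.abs(Q[:,1])<250)
    q=Q[m]; r=cv2.minAreaRect(q[:,:2].astype(np.float32)); print("cheek",n,len(q),r,np.percentile(q[:,2],[5,50,95]))
    m=(Q[:,2]>76)&(Q[:,2]<110)&(Q[:,0]>420)&(Q[:,0]<700)&(np.abs(Q[:,1])<250)
    q=Q[m];r=cv2.minAreaRect(q[:,:2].astype(np.float32)); print("crate tops",n,len(q),r,np.percentile(q[:,2],[5,50,95]))
for n,uv in {"jar":(203,147),"beaker":(181,250),"clay":(405,267),"crate":(281,160)}.items(): print(n,at(uv).round(0))
```

```text
vase (195, 209) [479. 365.  60.]
   top 255 ztop 93.9 neck mean [480.5 375.4] circ 481.1 377.1 13.5 y range belly [335.4 396.1] x [449.5 506.3]
   scene 408 ztop 90.4 neck mean [488.6 373.8] circ 484.1 375.3 13.9 y range belly [349.3 396.8] x [472.8 510.9]
vase (220, 224) [434. 282.  75.]
   top 259 ztop 94.1 neck mean [436.9 293.2] circ 436.9 294.2 13.6 y range belly [253.1 317.5] x [404.2 465.8]
   scene 388 ztop 90.6 neck mean [445.1 290.8] circ 440.0 292.1 14.9 y range belly [266.1 316. ] x [430.  467.1]
vase (264, 228) [424. 145.  91.]
   top 247 ztop 93.3 neck mean [424.  151.5] circ 424.1 151.3 13.9 y range belly [120.4 176.6] x [395.3 455.6]
   scene 369 ztop 90.4 neck mean [431.9 149.2] circ 424.9 148.3 15.8 y range belly [123.1 173.9] x [423.2 452.3]
vase (297, 222) [444.  46.  93.]
   top 242 ztop 94.5 neck mean [443.9  46. ] circ 444.0 45.8 13.6 y range belly [15.5 75.4] x [416.7 471.2]
   scene 365 ztop 91.0 neck mean [451.1  44.8] circ 446.4 43.6 14.7 y range belly [18.2 68.5] x [441.4 472.5]
bar (361, 237) top 662 [ 401.8 -156.8] [217.1  41.8] 0.2 z 20.2
bar (361, 237)
[... 220 characters left out ...]
 -68.25621032714844), (148.13204956054688, 185.93385314941406), 89.9391860961914) [140.67162247 148.31045078 163.74740719]
crate tops top 871 ((560.1377563476562, 11.896759033203125), (341.9803771972656, 278.8327941894531), 89.98050689697266) [ 78.59357255  86.45113468 100.48952734]
cheek scene 585 ((626.3241577148438, -69.0521011352539), (148.8431396484375, 187.07200622558594), 89.97486877441406) [139.58313452 146.40430599 160.84307838]
crate tops scene 1502 ((560.438232421875, 11.137176513671875), (279.36517333984375, 341.6819152832031), 0.11032167822122574) [ 77.25871552  85.81808954 105.95643601]
jar [670. 340.  91.]
beaker [349. 418.   7.]
clay [ 310. -293.   50.]
crate [635.  99.  80.]
```

View pics/crop_top.png

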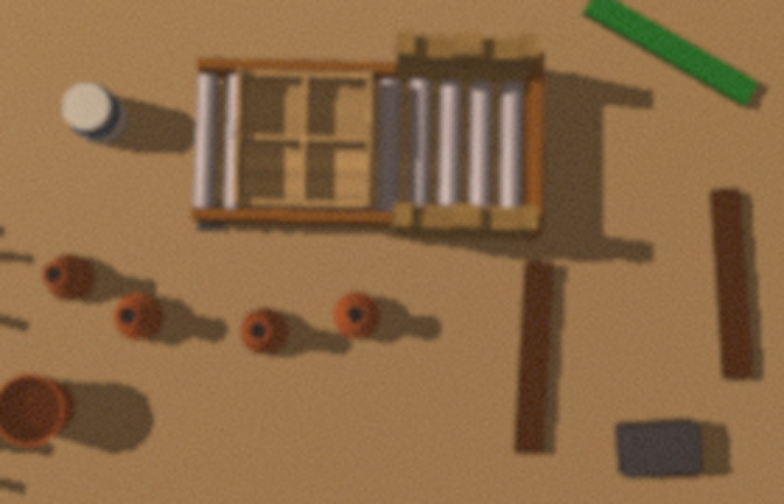

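View pics/crop_sc.png

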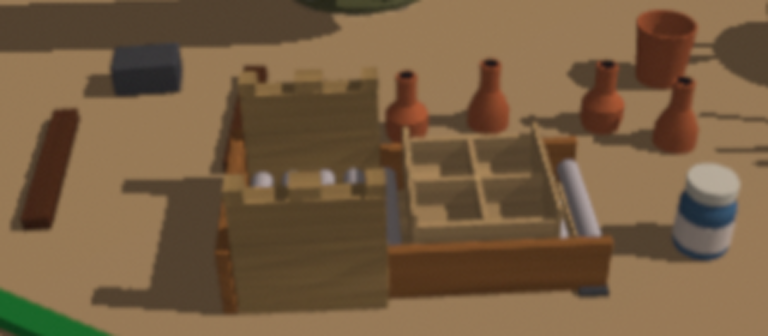

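Crops: the four orange-red bud vases stand in front of the track, each with a neck opening (crop 50,272; 127,315; 258,330; 355,315). The two brown bars are at (535,357) and (732,283), distinct from the green one. The crate is 2x2 and empty. Next I fit the track, crate and bar axes.

```bash
cat >> h.py <<'E'
def bars(P,im,lim=26):
    hsv=cv2.cvtColor(im,cv2.COLOR_BGR2HSV); out=[]
    m=((P[...,2]>11)&(P[...,2]<lim)&(hsv[...,2]<110)&((hsv[...,0]<15)|(hsv[...,0]>170))&(hsv[...,1]>100)).astype(np.uint8)
    n,l,st,_=cv2.connectedComponentsWithStats(m)
    for i in range(1,n):
        if st[i,4]<200: continue
        q=P[l==i][:,:2]; r=cv2.minAreaRect(q.astype(np.float32))
        w=np.linalg.svd(q-q.mean(0),full_matrices=False)[2][0]; w*=np.sign(w[0]) or 1
        out.append((q.mean(0).round(1),np.array(r[0]).round(1),np.array(r[1]).round(0),round(float(np.arctan2(w[1],w[0])),3),st[i,4]))
    return out
def crate_y(P):
    m=(P[...,2]>91)&(P[...,2]<103)&(abs(P[...,0]-627)<55)&(P[...,1]>-170)&(P[...,1]<235); return P[m]
E
python3 - <<'E'
from h import *
import pickle
for n in("top","scene"):
    c,P=pickle.load(open(n+".pkl","rb")); print(n); Q=P.reshape(-1,3)
    for b in bars(P,c["image"]): print("bar",*b)
    # guide tops
    for lo,hi in((525,560),(695,730)):
        q=Q[(abs(Q[:,2]-65)<4)&(Q[:,0]>lo)&(Q[:,0]<hi)&(Q[:,1]>30)&(Q[:,1]<215)]
        if len(q)>20: k=np.polyfit(q[:,1],q[:,0],1); print("guide",len(q),k.round(4),np.percentile(q[:,0],[2,98]).round(1),"ymax",q[:,1].max().round(1))
    for lo,hi in((500,580),(660,760)):
        q=Q[(Q[:,2]>140)&(Q[:,2]<168)&(Q[:,0]>lo)&(Q[:,0]<hi)&(Q[:,1]>-200)&(Q[:,1]<60)]
        print("cheek x",np.percentile(q[:,0],[3,50,97]).round(1),"y",np.percentile(q[:,1],[1,99]).round(1))
        for y in range(-150,16,6):
            s=q[abs(q[:,1]-y)<3]; print((y,int(np.median(s[:,2])),len(s)) if len(s) else (y,0),end=" ")
        print()
    q=crate_y(P); h,e=np.histogram(q[:,1],np.arange(-170,240,4)); print("end boards",[(int(a),int(b)) for a,b in zip(e,h) if b>3])
    q=Q[(abs(Q[:,2]-82)<5)&(Q[:,0]>540)&(Q[:,0]<715)&(Q[:,1]>25)&(Q[:,1]<180)]
    h,e=np.histogram(q[:,0],np.arange(540,716,4)); print("crate x",[(int(a),int(b)) for a,b in zip(e,h) if b>3])
    h,e=np.histogram(q[:,1],np.arange(24,180,4)); print("crate y",[(int(a),int(b)) for a,b in zip(e,h) if b>3])
    q=Q[(abs(Q[:,2]-85)<6)&(abs(Q[:,0]-627)<60)&(Q[:,1]<-120)&(Q[:,1]>-180)]; print("stop y",np.percentile(q[:,1],[3,50,97]).round(1),np.polyfit(q[:,0],q[:,1],1)) if len(q)>9 else 0
E
```

```text
top
bar [ 678.2 -660.1] [ 678.7 -659.3] [199. 161.] 0.241 1660
bar [ 487.7 -384. ] [ 488.9 -385.1] [216.  36.] 0.067 674
bar [ 402.1 -156.6] [ 401.8 -157.4] [ 33. 217.] -0.049 640
guide 178 [1.500000e-03 5.530848e+02] [547.4 559. ] ymax 213.4
guide 199 [-2.300000e-03  7.212238e+02] [706.2 729. ] ymax 212.3
cheek x [534.8 546.4 557.8] y [-139.7    5.6]
(-150, 0) (-144, 0) (-138, 160, 17) (-132, 160, 17) (-126, 159, 22) (-120, 146, 16) (-114, 145, 16) (-108, 145, 16) (-102, 145, 16) (-96, 144, 15) (-90, 146, 16) (-84, 155, 16) (-78, 159, 17) (-72, 160, 18) (-66, 162, 18) (-60, 159, 18) (-54, 159, 18) (-48, 144, 16) (-42, 144, 16) (-36, 145, 16) (-30, 145, 20) (-24, 145, 19) (-18, 144, 19) (-12, 145, 13) (-6, 160, 23) (0, 160, 20) (6, 159, 9) (12, 0) 
cheek x [716.9 727.8 740.4] y [-141.9    5.8]
(-150, 0) (-144, 159, 10) (-138, 160, 19) (-132, 159, 20) (-126, 150, 21) (-120, 145, 15) (-114, 146, 16) (-108, 144, 16) (-102, 145, 20) (-96, 146, 13) (-90, 146, 18) (-84, 155, 17) (-78, 159, 18) (-72, 158, 18) (-66, 159, 18) (-60, 158, 19) (-54, 158, 23) (-48, 144, 16) (-42, 144, 15) (-36, 1
[... 2010 characters left out ...]
[(560, 19), (564, 52), (568, 68), (572, 7), (584, 6), (600, 4), (604, 5), (608, 4), (612, 4), (628, 4), (632, 20), (636, 68), (640, 63), (644, 9), (648, 6), (656, 6), (668, 6), (672, 5), (680, 9), (688, 4), (696, 6), (700, 4), (704, 22), (708, 90)]
crate y [(28, 13), (36, 11), (40, 11), (44, 16), (48, 11), (52, 17), (56, 13), (60, 15), (64, 16), (68, 10), (72, 17), (76, 14), (80, 11), (84, 14), (88, 10), (92, 13), (96, 10), (100, 20), (104, 62), (108, 28), (112, 15), (116, 10), (120, 16), (124, 13), (128, 17), (132, 13), (136, 16), (140, 15), (144, 13), (148, 13), (152, 13), (156, 11), (160, 15), (164, 12), (168, 12), (172, 46)]
stop y [-159.3 -152.8 -145.5] [-6.10503177e-02 -1.15639968e+02]
```

Checks: cheek tops at 160 and 145, bar tops at 20 and vase tops at 90–94, all agreeing in both views. The track is along world y at x≈637.5, origin y≈32, with the crate at y≈106.5. I'll start with vase 3, which is nearest.

```bash
cat >> h.py <<'E'
CX,TY=637.5,32.0
def ori():
    return min((down(a) for a in(0,np.pi)),key=lambda o:abs((bot.ik([500,100,240],o) or [0]*5+[9])[5]) if bot.ik([500,100,240],o) is not None else 9)
def pick(x,y,q,z=74,grip=30):
    bot.move_gripper(70); bot.move_to([x,y,240],q); bot.servo_line([x,y,z+35],speed=200)
    f=bot.servo_line([x,y,z],speed=80,until_force=8); bot.move_gripper(10,grip_force=grip)
    s=bot.read_state(); print("pick",f,np.round(s["ee_pos"],1),"w",round(s["grip_width"],1),"g",s["grip_force"])
    if s["grip_width"]<20: raise SystemExit("missed")
    bot.servo_line([x,y,240],speed=200)
def place(x,y,q,z=123):
    bot.move_to([x,y,240],q); bot.servo_line([x,y,z+60],speed=200)
    f=bot.servo_line([x,y,z],speed=50,until_force=8); s=bot.read_state()
    print("place",f,np.round(s["ee_pos"],1),np.round(s["ft_force"],1))
    return f
def release(x,y): 
    bot.move_gripper(50); bot.servo_line([x,y,240],speed=200); print("w",bot.read_state()["grip_width"],"t",bot.read_state()["clock"])
E
python3 - <<'E'
from h import *
q=ori(); print(q)
pick(445,45.2,q); f=place(673.5,70.5,q)
z=bot.read_state()["ee_pos"][2]
if z<128: release(673.5,70.5)
E
```

```text
Traceback (most recent call last):
  File "h.py", line 33, in ori
    return min((down(a) for a in(0,np.pi)),key=lambda o:abs((bot.ik([500,100,240],o) or [0]*5+[9])[5]) if bot.ik([500,100,240],o) is not None else 9)
  File "h.py", line 33, in <lambda>
    return min((down(a) for a in(0,np.pi)),key=lambda o:abs((bot.ik([500,100,240],o) or [0]*5+[9])[5]) if bot.ik([500,100,240],o) is not None else 9)
                                                             ^^^^^^^^^^^^^^^^^^^^^^^^^^^^^^^^^^^^
ValueError: The truth value of an array with more than one element is ambiguous. Use a.any() or a.all()
```

```bash
python3 - <<'E'
s=open('h.py').read()
i=s.index("    return min((down"); j=s.index("def pick")
s=s[:i]+"""    def cost(o):
        j=bot.ik([500,100,240],o); return 9 if j is None else abs(j[5])
    return min((down(0),down(np.pi)),key=cost)
"""+s[j:]
open('h.py','w').write(s)
E
python3 - <<'E'
from h import *
q=ori(); print(q,bot.ik([500,100,240],q))
pick(445,45.2,q); f=place(673.5,70.5,q)
z=bot.read_state()["ee_pos"][2]
if z<128: release(673.5,70.5)
E
```

```text
[np.float64(3.749399456654644e-33), np.float64(6.123233995736766e-17), np.float64(1.0), np.float64(6.123233995736766e-17)] [ 0.12555528  0.21953831  1.6466883   0.          1.27536604 -1.44524105]
pick False [445.2  45.2  74.2] w 24.8 g 31.17049276828766
place False [673.6  70.5 123.4] [-0.1  0.2 -2.4]
w 50.020329813769195 t 9.1083
```

```bash
cat >> h.py <<'E'
def necks(lo=62,hi=100,box=(380,540,-40,420)):
    out={}
    for n in("top","scene"):
        c=cam(n); P=cloud(c); m=((P[...,2]>lo)&(P[...,2]<hi)&(P[...,0]>box[0])&(P[...,0]<box[1])&(P[...,1]>box[2])&(P[...,1]<box[3])).astype(np.uint8)
        k,l,st,_=cv2.connectedComponentsWithStats(m)
        out[n]=[tuple(round(float(v),1) for v in (*cv2.minEnclosingCircle(P[l==i][:,:2].astype(np.float32))[0],np.percentile(P[l==i][:,2],95),st[i,4])) for i in range(1,k) if st[i,4]>15]
        q=crate_y(P); print(n,out[n],"boards",[np.median(q[s,1]).round(1) for s in(q[:,1]<q[:,1].mean(),q[:,1]>q[:,1].mean())])
    return out
E
python3 - <<'E'
from h import *
necks(); necks(115,145,(570,710,30,185))
c=cam("scene"); save(c,"s1.png",(300,120,500,300),3)
E
```

```text
top [(480.7, 377.0, 97.1, 77.0), (436.8, 294.4, 95.9, 78.0)] boards [np.float64(-147.8), np.float64(179.6)]
scene [(425.1, 150.8, 92.2, 59.0), (442.4, 294.1, 91.8, 104.0), (483.6, 374.1, 91.5, 113.0)] boards [np.float64(35.8), np.float64(177.7)]
top [] boards [np.float64(-151.1), np.float64(179.7)]
scene [(674.1, 68.4, 139.1, 143.0)] boards [np.float64(36.0), np.float64(177.6)]
```

View pics/s1.png

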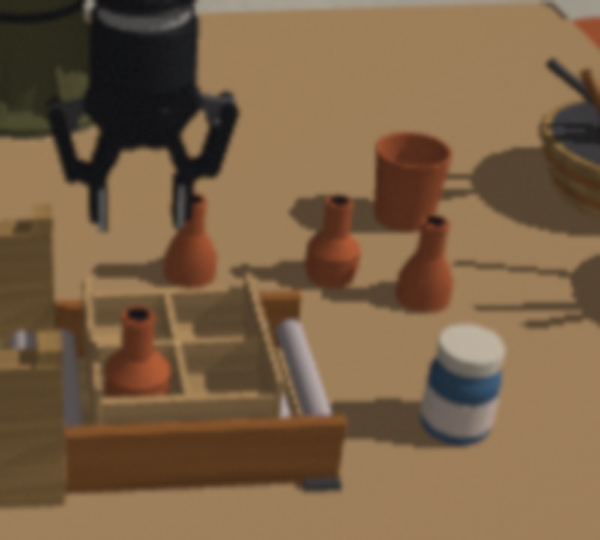

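The vase stands in its cell (crop 138,345) and the crate has not moved. I'll do the other three, checking each vase's position before picking it.

Run:
```python
from h import *
q=ori()
bot.move_to([445,-150,260],q)
for v,cell in (((424.5,150.5),(673.5,142.5)),((439,293.8),(601.5,142.5)),((482,376),(601.5,70.5))):
    o=necks(); t=[p for n in o for p in o[n] if np.hypot(p[0]-v[0],p[1]-v[1])<70]
    d=[p for p in t if np.hypot(p[0]-v[0],p[1]-v[1])<7]
    if not d: print("MOVED",v,t); break
    pick(*v,q); place(*cell,q)
    if bot.read_state()["ee_pos"][2]>128: print("STUCK"); break
    release(*cell)
    bot.move_to([cell[0]-120,0,260],q)
bot.move_to([445,-100,260],q)
necks(115,145,(570,710,30,185)); o=necks()
c=cam("scene"); save(c,"s2.png",(160,120,480,300),2.4)
for n in("top",):
    c=cam(n); P=cloud(c)
    for b in bars(P,c["image"]): print(*b)
```

```text
top [(535.2, -15.4, 85.4, 17.0), (480.9, 378.3, 95.6, 77.0), (436.7, 294.6, 95.3, 74.0), (424.0, 151.4, 94.6, 70.0)] boards [np.float64(37.6), np.float64(179.8)]
scene [(424.8, 151.3, 91.5, 98.0), (441.0, 292.6, 91.0, 105.0), (485.0, 376.7, 91.5, 110.0)] boards [np.float64(35.9), np.float64(177.5)]
pick False [424.6 150.6  74.2] w 24.8 g 31.14383339881897
place False [673.7 142.5 123.4] [ 0.1  0.5 -2.1]
w 49.8596681045028 t 18.8667
top [(535.3, -15.5, 96.8, 18.0), (480.5, 376.9, 94.3, 79.0), (437.6, 294.6, 94.8, 76.0)] boards [np.float64(77.3), np.float64(178.8)]
scene [(440.0, 292.1, 91.9, 106.0), (484.3, 375.5, 91.3, 109.0)] boards [np.float64(36.1), np.float64(176.5)]
pick False [439.1 293.9  74.3] w 24.6 g 30.035119950771332
place False [601.7 142.5 123.4] [-0.2 -0.4 -1.8]
w 50.25024241851744 t 27.8917
top [(481.5, 377.6, 95.6, 80.0)] boards [np.float64(37.8), np.float64(154.5)]
scene [(483.2, 376.3, 90.8, 110.0)] boards [np.float64(36.2), np.float64(174.9)]
pick False [482.1 376.1  74.3] w 24.4 g 30.72713792324066
place False [601.6  70.5 123.4] [-1.1  0.4 -1.4]
w 49.925024509760235 t 37.475
top [(673.5, 141.8, 142.6, 70.0), (671.7, 70.1, 142.0, 74.0), (601.0, 142.1, 141.3, 73.0), (601.1, 70.2, 141.8, 72.0)] boards [np.float64(55.9), np.float64(152.3)]
scene [(600.9, 70.6, 139.4, 118.0), (601.6, 140.9, 139.4, 122.0), (675.0, 142.0, 139.0, 143.0), (673.8, 69.3, 139.5, 145.0)] boards [np.float64(43.2), np.float64(158.2)]
top [(535.1, -15.8, 80.8, 16.0)] boards [np.float64(54.7), np.float64(155.1)]
scene [] boards [np.float64(37.1), np.float64(155.8)]
[ 677.1 -661.5] [ 678.7 -659. ] [199. 162.] 0.103 1671
[ 490.6 -383.8] [ 488.5 -385.4] [214.  36.] 0.066 637
```

View pics/s2.png

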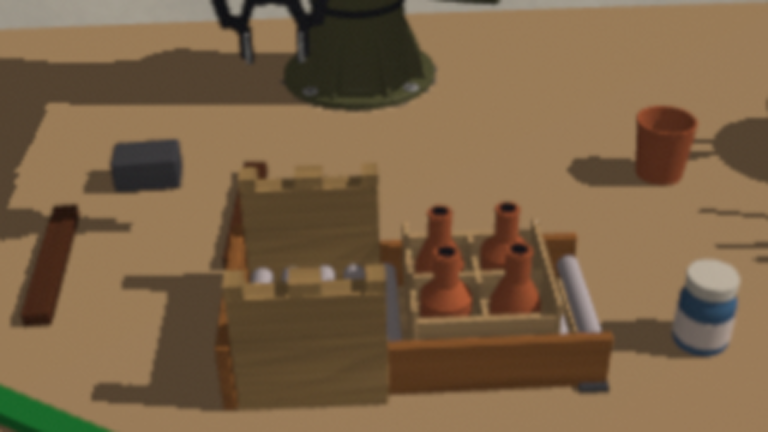

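All four vases are upright on the crate floor, with tops at about 139–142 mm. Next: push the crate home.

Run:
```python
from h import *
q=ori(); X=CX
bot.move_to([X-60,228,240],q); bot.move_gripper(0); bot.servo_line([X,228,200]); bot.servo_line([X,228,98],speed=120)
f=bot.servo_line([X,170,98],speed=40,until_force=10); print(f,bot.read_state()["ee_pos"])
f=bot.servo_line([X,15,98],speed=40,until_force=10); s=bot.read_state(); print(f,s["ee_pos"],s["ft_force"])
if not f: 
    f=bot.servo_line([X,-5,98],speed=20,until_force=10); s=bot.read_state(); print(f,s["ee_pos"],s["ft_force"])
bot.dwell(.3)
c=cam("scene"); P=cloud(c); y=crate_y(P)[:,1]; print(np.histogram(y,np.arange(-150,60,5)))
save(c,"s3.png",(220,160,460,300),3.2); print(bot.read_state()["clock"])
```

```text
False [637.5471571  170.05172803  97.96344201]
True [637.49197759  19.95225     97.78795303] [0.51980444 1.90456015 2.41641625]
(array([ 2, 31,  8,  0,  0,  4,  1,  0,  0,  3, 13, 11,  0,  0,  0,  0,  0,
        0,  2, 11,  3,  3,  0,  1,  3,  8, 10,  1,  0,  2, 12,  4,  8,  8,
        9,  8,  0,  0,  0,  0,  0]), array([-150, -145, -140, -135, -130, -125, -120, -115, -110, -105, -100,
        -95,  -90,  -85,  -80,  -75,  -70,  -65,  -60,  -55,  -50,  -45,
        -40,  -35,  -30,  -25,  -20,  -15,  -10,   -5,    0,    5,   10,
         15,   20,   25,   30,   35,   40,   45,   50,   55]))
47.725
```

View pics/s3.png

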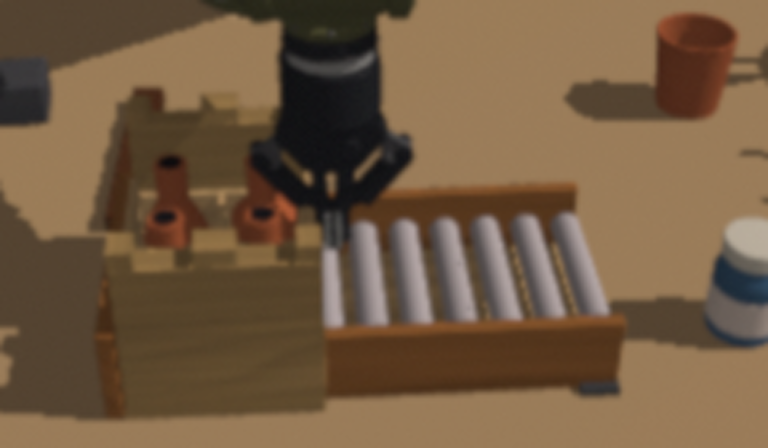

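The crate's far board is at about -145…-140, against the stop (at -145), with the vases upright. I'll retract, verify and re-measure the bars.

Run:
```python
from h import *
q=ori()
bot.servo_line([CX,70,98],speed=100); bot.servo_line([CX,70,240],speed=200); bot.move_to([430,290,280],q)
for n in("top","scene"):
    c=cam(n); P=cloud(c)
    for b in bars(P,c["image"]): print(n,*b)
    q_=P[(P[...,2]>91)&(P[...,2]<103)&(abs(P[...,0]-637)<20)&(P[...,1]>-160)&(P[...,1]<30)]
    h,e=np.histogram(q_[:,1],np.arange(-160,30,4)); print([(int(a),int(b)) for a,b in zip(e,h) if b>2])
necks(115,143,(575,700,-140,20))
c=cam("top"); save(c,"t4.png",(230,110,460,290),3.3); print(bot.read_state()["clock"])
```

```text
top [ 677.8 -660. ] [ 679.4 -659.4] [199. 162.] 0.125 1665
top [ 487.1 -384.1] [ 488.7 -384.7] [215.  35.] 0.063 673
top [ 406.5 -157.1] [ 401.5 -157.5] [ 34. 217.] -0.043 593
[(-148, 3), (-144, 20), (-140, 9), (-116, 3), (-108, 3), (-104, 5), (-40, 6), (-32, 3), (-28, 3), (0, 23)]
scene [ 502.1 -383.9] [ 491.4 -385.6] [223.  34.] 0.055 584
scene [ 688.7 -661. ] [ 679.9 -661.1] [204. 163.] 0.194 2932
scene [729.8 118.2] [729.6 118.6] [220.   7.] 1.565 406
[(-144, 9), (0, 9)]
top [(672.5, -35.0, 141.6, 67.0), (671.8, -106.2, 142.0, 71.0), (599.3, -34.6, 142.4, 66.0), (600.1, -106.8, 142.0, 69.0)] boards [np.float64(-122.2), np.float64(-18.7)]
scene [(603.0, -35.7, 139.7, 127.0), (602.4, -108.1, 139.9, 123.0), (673.8, -107.4, 139.5, 132.0), (673.5, -35.4, 139.8, 133.0)] boards [np.float64(-139.6), np.float64(-16.9)]
50.65
```

View pics/t4.png

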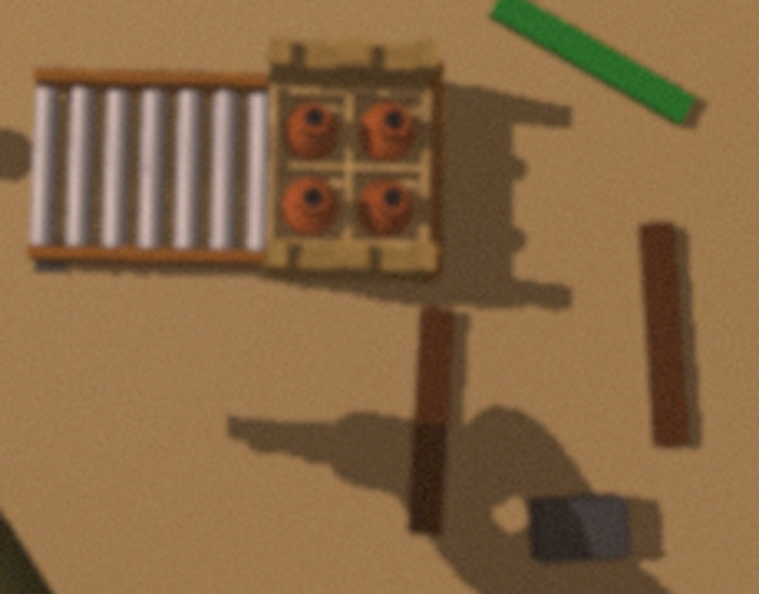

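Crate home, four vases upright inside, and both bars undisturbed. I'll lay the first bar in the far slot.

```bash
cat >> h.py <<'E'
def rot(yaw):
    o=ori(); r=(R.from_euler('z',yaw)*R.from_quat([o[1],o[2],o[3],o[0]])).as_quat(); return [r[3],r[0],r[1],r[2]]
def bar(x,y,yaw,sy):
    q=rot(yaw); q0=ori()
    bot.move_gripper(70); bot.move_to([x,y,200],q); bot.servo_line([x,y,60],speed=200)
    f=bot.servo_line([x,y,23],speed=50,until_force=8); bot.move_gripper(10,grip_force=50); s=bot.read_state()
    print("grip",f,np.round(s["ee_pos"],1),s["grip_width"],s["grip_force"])
    if not 27<s["grip_width"]<36: raise SystemExit("bad grip")
    dz=s["ee_pos"][2]-10
    bot.servo_line([x,y,270],speed=200); bot.move_to([CX,sy,270],q0); bot.servo_line([CX,sy,155+dz+20],speed=120)
    f=bot.servo_line([CX,sy,155+dz-1],speed=25,until_force=6); s=bot.read_state()
    print("place",f,np.round(s["ee_pos"],1),"want z",155+dz,np.round(s["ft_force"],1))
    if s["ee_pos"][2]>155+dz+5: raise SystemExit("stuck high")
    bot.move_gripper(55); bot.servo_line([CX,sy,270],speed=150)
def barcheck():
    bot.move_to([430,250,280],ori())
    for n in("top","scene"):
        c=cam(n); P=cloud(c); hsv=cv2.cvtColor(c["image"],cv2.COLOR_BGR2HSV)
        for sy in(-104,-32):
            m=(P[...,2]>157)&(P[...,2]<172)&(abs(P[...,1]-sy)<30)&(abs(P[...,0]-CX)<130)&(hsv[...,2]<110)
            q=P[m]
            if len(q)>60:
                r=cv2.minAreaRect(q[:,:2].astype(np.float32)); i=abs(q[:,0]-CX)>70
                k=np.polyfit(q[:,0]-CX,q[:,1],1); print(n,sy,len(q),np.round(r[0],1),np.round(r[1],0),"yaw",k[0].round(3),"z -x,+x",[np.median(q[(q[:,0]-CX)*sg>60][:,2]).round(1) for sg in(-1,1)])
        for b in bars(P,c["image"]): print(n,*b)
    return c
E
python3 - <<'E'
from h import *
bar(401.5,-157.5,-0.045,-104)
c=barcheck(); save(c,"s5.png",(160,140,440,300),2.8); print(bot.read_state()["clock"])
E
```

```text
grip False [ 401.7 -157.6   23.4] 30.804750685342107 50.34618258476257
place True [ 637.4 -104.   168.5] want z 168.41908208331725 [-1.  -0.7  4.3]
top -104 828 [ 635.4 -106.1] [ 51. 219.] yaw -0.004 z -x,+x [np.float64(165.4), np.float64(165.0)]
top [ 677.3 -658.6] [ 679.1 -659.5] [199. 163.] 0.157 1655
top [ 487.7 -384.1] [ 488.4 -384.9] [215.  35.] 0.07 665
scene -104 764 [ 636.6 -104.8] [ 58. 225.] yaw -0.003 z -x,+x [np.float64(165.2), np.float64(164.6)]
scene [ 502.3 -384. ] [ 491.1 -385.9] [221.  33.] 0.056 580
scene [ 688.5 -660.6] [ 679.4 -660.7] [204. 163.] 0.194 2976
scene [729.8 120.5] [730.1 118.6] [220.   8.] 1.565 408
61.9083
```

View pics/s5.png

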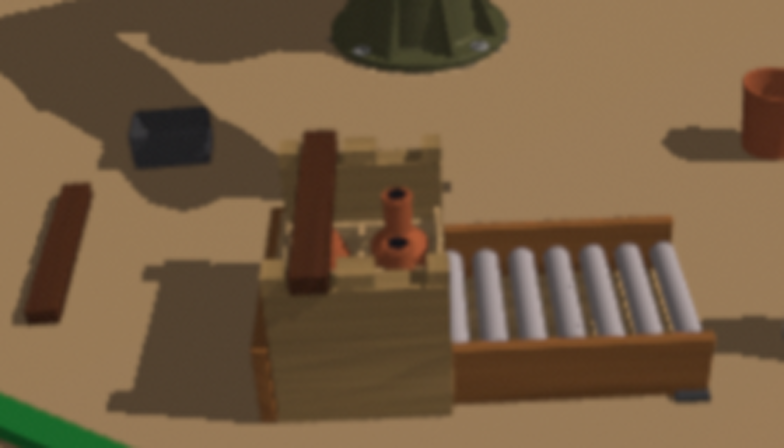

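The first bar lies in the far notches, level at z≈165 on both ends. Now the second.

Run:
```python
from h import *
bar(489.5,-385.2,0.062,-32)
c=barcheck(); save(c,"s6.png",(160,140,440,300),2.8); necks(125,143,(575,700,-140,20)); print(bot.read_state()["clock"])
P=cloud(c); q_=P[(P[...,2]>91)&(P[...,2]<103)&(abs(P[...,0]-637)<40)&(P[...,1]>-3)&(P[...,1]<30)]; print("near board y",len(q_),np.median(q_[:,1]) if len(q_) else None)
```

```text
grip False [ 489.7 -385.4   23.5] 30.667618646576077 51.162275075912476
place True [637.4 -32.  168.5] want z 168.49173060047218 [-0.9  0.2  4.9]
top -104 821 [ 635.4 -105. ] [ 51. 220.] yaw -0.004 z -x,+x [np.float64(165.4), np.float64(165.1)]
top -32 798 [634.6 -36. ] [218.  50.] yaw -0.003 z -x,+x [np.float64(165.1), np.float64(165.8)]
top [ 679.7 -659.2] [ 679.1 -658.9] [199. 162.] 0.2 1640
scene -104 760 [ 638.9 -103.9] [ 57. 221.] yaw -0.004 z -x,+x [np.float64(165.2), np.float64(164.5)]
scene -32 757 [638.  -31.6] [ 57. 223.] yaw 0.001 z -x,+x [np.float64(165.0), np.float64(164.6)]
scene [ 687.8 -661.7] [ 680.3 -660. ] [206. 163.] 0.192 2949
scene [729.8 119. ] [730.  118.9] [221.   8.] 1.565 411
top [] boards [np.float64(-140.6), np.float64(2.3)]
scene [] boards [np.float64(-141.0), np.float64(0.9)]
73.775
near board y 23 1.1054438112348919
```

View pics/s6.png

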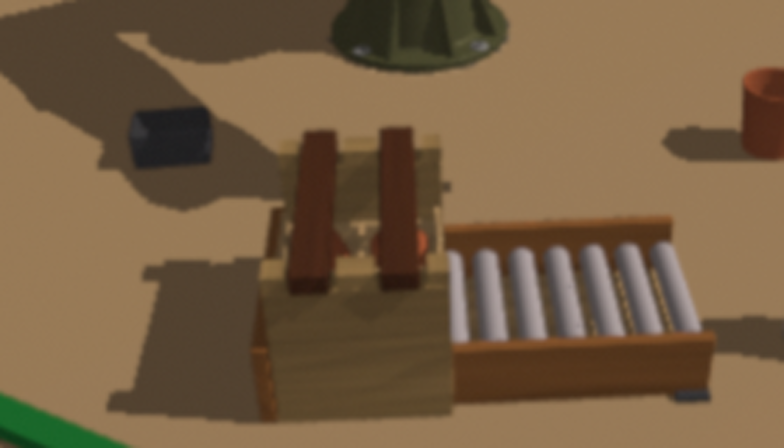

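Both bars are seated level in their notches, and the crate is home (boards at about -141 and +1).

```bash
python3 -c "
from h import *
bot.dwell(0.5); print(bot.finish_job())"
```

```text
the job is handed in; nothing more can be done
None
```

I handed the job in at about 74 s of the 210 s: all four vases stand upright in their own cells, the crate is home against the end stop, and both bars lie level in their notches; no verdict was returned.

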